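# Snap the parts-box lid shut all round

### The job

The lid of the blue parts box is only partly on: some of the six sections of its yellow rim still stand up. With your fingertips press down round the rim, section by section, until all six have snapped shut; do not press on the clear window, do not lift, tip or shove the box, and leave the tape, spool and screwdriver where they are.

Things in the scene. Friction and masses are not known exactly. Their poses are not given: they have to be found in the camera images.
- parts_box: loose blue parts box on the table, about 0.9 kg, 140 (its x) x 200 (its y) mm over the lid. Origin: centre of underside, z up. The lid: a yellow rim 26 mm wide in six snap sections round a clear window. A loose section stands 7 mm proud (top 93 mm above the underside) and shows a red band under the yellow; a shut one is 86 mm high, no red. At least two start loose, the rest shut
- lid_window: thin clear window in the middle of the lid, 82 (box x) x 142 (box y) mm, fixed to the box; its top lies 79 mm above the box underside, 7 mm below a shut rim. Not to be pressed. Origin: the box's origin (underside centre), same axes.
- front_left_top (a point): centre of the top face of the rim section on the -x long side, +y half of the box (box axes), 97 along y x 26 mm; moves down with it; the place to press
- front_left (a joint): height of that section, m, growing as it goes down: about -0.004 = loose (proud), about +0.003 = snapped shut, 7 mm lower. Over-centre snap: 12 to 13 N straight down starts it, less as it goes; past 0 it flips down by itself and stays shut (held with about 9 N); let go before 0 it springs back up. Pressing a shut section does nothing
- front_right_top (a point): centre of the top face of the rim section on the -x long side, -y half of the box (box axes), 97 along y x 26 mm; moves down with it; the place to press
- front_right (a joint): height of that section, m, growing as it goes down: about -0.004 = loose (proud), about +0.003 = snapped shut, 7 mm lower. Behaves as front_left
- back_left_top (a point): centre of the top face of the rim section on the +x long side, +y half of the box (box axes), 97 along y x 26 mm; moves down with it; the place to press
- back_left (a joint): height of that section, m, growing as it goes down: about -0.004 = loose (proud), about +0.003 = snapped shut, 7 mm lower. Behaves as front_left
- back_right_top (a point): centre of the top face of the rim section on the +x long side, -y half of the box (box axes), 97 along y x 26 mm; moves down with it; the place to press
- back_right (a joint): height of that section, m, growing as it goes down: about -0.004 = loose (proud), about +0.003 = snapped shut, 7 mm lower. Behaves as front_left
- left_end_top (a point): centre of the top face of the rim section on the +y short end of the box (box axes), 84 along x x 26 mm; moves down with it; the place to press
- left_end (a joint): height of that section, m, growing as it goes down: about -0.004 = loose (proud), about +0.003 = snapped shut, 7 mm lower. Behaves as front_left
- right_end_top (a point): centre of the top face of the rim section on the -y short end of the box (box axes), 84 along x x 26 mm; moves down with it; the place to press
- right_end (a joint): height of that section, m, growing as it goes down: about -0.004 = loose (proud), about +0.003 = snapped shut, 7 mm lower. Behaves as front_left
- tape_roll: bystander: white roll of tape lying flat, 90 mm across, 60 mm hole, 40 mm high; origin centre of underside
- wire_spool: bystander: small red wire spool with black flanges standing upright, 70 mm across, 50 mm high; origin centre of underside
- screwdriver: bystander: screwdriver lying on the table along its x, handle to -x, less than 40 mm high

How it is judged:
By the outcome, as a careful person would: the job done as asked, in the order asked, and still so for the second after the job is handed in, with the robot touching nothing.
It also fails if it takes over 64 s, if anything falls off the work surface, if the arm or the gripper's body presses on something with over 40 N, if the wrist force passes 120 N, or if a joint passes its speed limit or range.

### The arm

A 7-joint arm with a two-finger parallel gripper is mounted at the origin on the work surface. World frame = base frame: x ahead of the robot, y to its left, z up, the work surface at z = 0. Lengths are in m, angles in rad, forces in N, time in s.
With the tool pointing down it reaches from about 0.4 to 0.85 m from the base axis. Payload 10.4 kg.
Tool frame: the origin (TCP) lies on the front face of the gripper's body, between the roots of the fingers; the fingertips stand 70 mm ahead of it and the grasp point (between the pads) lies 51 mm ahead of it; z points along the fingers, x is the direction in which the jaws open and shut, and the axes are right-handed (so a half turn about z gives the same grasp; the last joint's range is limited). The gripper opens to 87 mm and grips with 3 to 60 N. Pads are 19 mm wide; open, the fingers measure 117 mm over their backs; the gripper's body (75 mm by 190 mm) begins 51 mm behind the grasp point.
Start: joints at [1.14, 0.332, -0.065, 1.46, 0.022, 1.35, -0.088], TCP at [0.248, -0.574, 0.292] pointing down, gripper open.
Joint ranges: [-2.6, 2.6], [-0.5, 2.12], [-1.47, 1.34], [0.16, 2.42], [-1.27, 4.41], [0.06, 2.06], [-2.6, 2.6]. Speed limits (rad/s): [2.22, 2.22, 2.79, 2.79, 3.14, 3.14, 3.14].

### API

Orientations are given as a rotation vector (axis times angle).
In Python, from cell import r, imaging, workorder gives the robot as it stands.
- The arm moves only by the tool apply_moves, never from a script. Its argument "targets" is a list of rows, each a list of 3 entries, a list of its own where there are three numbers: the shift along the tool's x, y, z in m, then the turn, a rotation vector about the tool's x, y, z in rad, then the closure in counts, from 0 (fully open) to 255 (shut). A call has 1 to 20 rows; each row shifts and turns the pose as measured when the row begins, along the tool's axes as they then stand; what a row does not reach is not made up. A row lasts 1/8 s, in which the tool goes at most 62.5 mm and 10.7 degrees, less where a joint would pass 70% of its speed; a pose out of reach is approached as far as the arm can. A call is refused whole if a number of a shift passes 0.0625 or a number of a turn 0.188, either way. A call with a gripper value outside its range is refused whole. The fingers move at their own pace and stop on an object; "grip_force" is the grip in N (left out, the last holds). Time passes only in rows, so rows that do not move let the fingers close. It gives the time, the measured TCP pose, the force and the opening at its end, in the units of the state.
- r.read_state(): the state, without advancing time (a new reading comes with each control period).
- imaging.snapshot(name): name is "scene" or "top" or "wrist"; returns a dict with "img" (420x560x3 uint8, red, green, blue), "depth" (420x560 float32, m along the optical axis (not along the pixel's ray), 0 where there is no reading), "fovy" (degrees; the focal length in pixels is half the picture's height over the tangent of half this angle, whatever the lens; pixels are square), "cx", "cy" (the principal point, pixels), "k1" (the pictures are not rectified: a ray, as slopes to the right and down, at radius r is drawn at 1 + k1 r^2 times it, then the intrinsics apply), "R" (3x3) and "t" (3): a world point X has camera coordinates R X + t; the wrist camera has in their place "tool_from_camera" (4x4, takes a point from camera to tool coordinates, whose origin is the TCP and whose axes are the tool frame's). Camera axes: x right, y down, z forward; pixel columns grow to the right and rows downward; lengths in m; the calibration is good to about 2 mm. A picture is of the moment at which its call begins: read the wrist's pose just before it.
- workorder.sign_off(): hands the job in, once; it reports no verdict.
The state is a dict: "t": time; "qpos": joint angles; "dq": joint speeds; "joint_torque": joint torques, N m; "ee_pos": TCP position; "eef_rot": TCP orientation; "ft_force": force on the tool from outside, world axes, zero at the start; "wrist_torque": the same for the moment, N m; "gripper_width": finger opening in m.
Only numpy, scipy, OpenCV 4.12 (cv2) and the standard library are available. Lean on these libraries where they do the work, as an engineer would, in place of code of your own. Each camera call takes 0.05 s, during which the arm holds its last target.

## Working session

There is one attempt and no reset: what is moved stays moved. The work goes in short steps, Python scripts to look and compute and a tool call to move; the robot and the scene stay as the last step left them, time stands still between calls to the robot, and variables do not carry over. Pictures are saved under pics/ and viewed, and the job is handed in when it is done.

Besides the shell and the picture viewer there is one more tool, called after "Request:" as name(argument=value, ...), one argument or row to a line, values as JSON. apply_moves: Moves the arm, as the interface text tells. Its arguments: {"type":"object","properties":{"targets":{"type":"array","items":{"type":"array"}},"grip_force":{"type":"number"}},"required":["targets"]}

```bash
mkdir -p pics; ls
python3 - <<'E'
from cell import r, imaging
import cv2
print(r.read_state())
for n in ("scene","top"):
    s=imaging.snapshot(n); cv2.imwrite(f"pics/{n}0.png",s["img"][:,:,::-1])
    print(n,s["fovy"],s["cx"],s["cy"],s["k1"],s["R"],s["t"])
E
```

```text
pics
{'t': 0.0, 'qpos': array([ 1.14043295,  0.33287972, -0.06472088,  1.46095209,  0.02161204,
        1.34987372, -0.08849232]), 'dq': array([-1.57075549e-03,  1.02305909e-03,  2.82891115e-05,  5.36641992e-04,
       -1.18264947e-03,  1.63023761e-03,  8.37730206e-04]), 'joint_torque': array([ 5.26496240e-05, -6.23240876e+01,  2.52098119e-02, -3.89899743e+01,
       -6.11193851e-02,  3.97555938e-02,  1.54220197e-04]), 'ee_pos': array([ 0.24774191, -0.57349074,  0.29144387]), 'eef_rot': array([-2.62465412e+00,  1.72518856e+00,  1.91724166e-03]), 'ft_force': array([ 0.12377594,  0.8363743 , -1.01556423]), 'wrist_torque': array([-0.01768303, -0.02062233, -0.00145698]), 'gripper_width': 0.08742083857368209}
scene 52.25338590742065 289.98073259090376 204.05888582617177 -0.13464827688208852 [[ 0.18093916  0.98348554  0.00414907]
 [ 0.82445469 -0.14937824 -0.54585768]
 [-0.53622336  0.10218775 -0.83786764]] [-0.18204964 -0.39836115  1.22072452]
top 47.930649288672825 284.00375866208975 207.49674284670562 -0.07510919135235657 [[-9.00711980e-02 -9.95935145e-01  6.05794336e-04]
 [-9.75045511e-01  8.80580029e-02 -2.03794113e-01]
 [ 2.02912374e-01 -1.89466569e-02 -9.79013581e-01]] [0.11024308 0.58628688 0.96214728]
```

View pics/scene0.png

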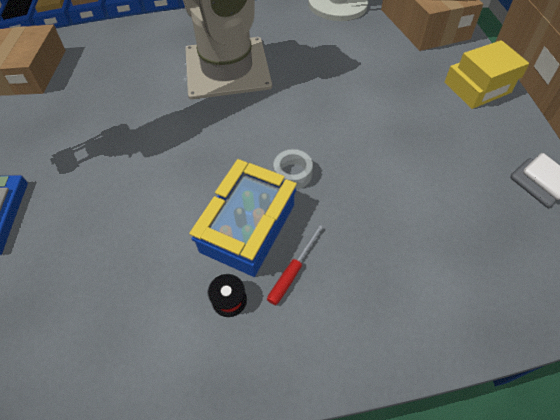

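View pics/top0.png

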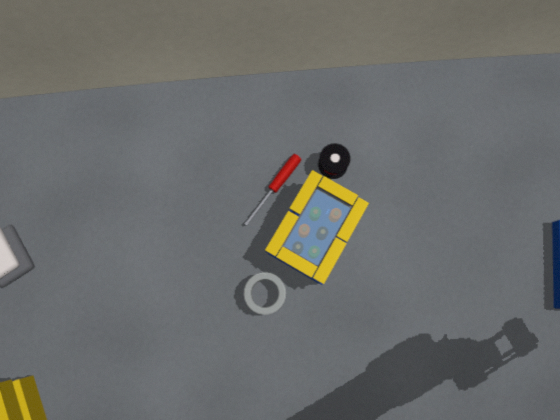

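```bash
cat > h.py <<'E'
import numpy as np, cv2
def K(s):
    f=210/np.tan(np.radians(s["fovy"])/2); return np.array([[f,0,s["cx"]],[0,f,s["cy"]],[0,0,1.]])
def rays(s,uv):
    # distortion: x_d = x(1+k1 r^2)
    return cv2.undistortPointsIter(np.array(uv,float).reshape(-1,1,2),K(s),np.array([s["k1"],0,0,0.]),None,None,(3,60,1e-10)).reshape(-1,2)
def plane(s,uv,z):
    d=np.c_[rays(s,uv),np.ones(len(uv))]@s["R"]; c=-s["R"].T@s["t"]
    return c+d*((z-c[2])/d[:,2])[:,None]
def pts(s,uv):
    uv=np.array(uv); d=s["depth"][uv[:,1],uv[:,0]]
    p=np.c_[rays(s,uv),np.ones(len(uv))]*d[:,None]
    return (p-s["t"])@s["R"], d
E
python3 - <<'E'
from cell import imaging
from h import *
for n,roi in (("top",(230,160,400,310)),("scene",(170,140,320,290))):
    s=imaging.snapshot(n); im=s["img"][:,:,::-1].copy()
    x0,y0,x1,y1=roi
    hsv=cv2.cvtColor(im,cv2.COLOR_BGR2HSV)
    m=cv2.inRange(hsv,(20,120,90),(35,255,255)); k=np.zeros_like(m);k[y0:y1,x0:x1]=m[y0:y1,x0:x1]
    cv2.imwrite(f"pics/{n}_crop.png",cv2.resize(im[y0:y1,x0:x1],None,fx=4,fy=4,interpolation=cv2.INTER_CUBIC)[:600])
    ys,xs=np.nonzero(k); P,d=pts(s,np.c_[xs,ys]); P=P[d>0]
    print(n,len(P),np.percentile(P[:,2],[5,25,50,75,95]))
    W=plane(s,np.c_[xs,ys],0.088)
    rc=cv2.minAreaRect((W[:,:2]*1000).astype(np.float32)); print(rc)
    print(cv2.boxPoints(rc))
    c=np.array(rc[0])/1000; B=cv2.boxPoints(rc)/1000
    e=[B[1]-B[0],B[2]-B[1]]; L=max(e,key=np.linalg.norm); L=L/np.linalg.norm(L); 
    if L[1]<0:L=-L
    X=np.array([L[1],-L[0]])
    print("ydir",L,"xdir",X)
    q=(P[:,:2]-c); bx=q@X; by=q@L
    for nm,mm in dict(fl=(bx<-.047)&(by>.01),fr=(bx<-.047)&(by<-.01),bl=(bx>.047)&(by>.01),br=(bx>.047)&(by<-.01),le=(by>.077)&(abs(bx)<.037),re=(by<-.077)&(abs(bx)<.037)).items():
        mm&=P[:,2]>.075
        print(nm,mm.sum(),np.round(np.median(P[mm,2]),4), np.round(np.median(P[mm],0),3))
E
```

```text
top 3386 [0.08104223 0.08610013 0.0917859  0.09371369 0.09578187]
((544.5154418945312, -8.535942077636719), (141.1372528076172, 201.562255859375), 54.69477462768555)
[[ 421.4856      -7.8812866]
 [ 585.97754   -124.370575 ]
 [ 667.5453      -9.190598 ]
 [ 503.05334    107.29869  ]]
ydir [-0.816085  0.577932] xdir [0.577932 0.816085]
fl 484 0.0933 [ 0.465 -0.024  0.093]
fr 441 0.0856 [ 0.554 -0.087  0.086]
bl 444 0.0857 [0.533 0.071 0.086]
br 419 0.0932 [0.622 0.008 0.093]
le 426 0.0934 [0.472 0.043 0.093]
re 339 0.0935 [ 0.616 -0.059  0.093]
scene 3128 [0.08323839 0.0857145  0.09176452 0.09316559 0.09473135]
((544.1846313476562, -8.657394409179688), (143.11260986328125, 203.16204833984375), 54.690589904785156)
[[ 419.93124    -8.337406]
 [ 585.72015  -125.763374]
 [ 668.438      -8.977383]
 [ 502.6491    108.448586]]
ydir [-0.8160428   0.57799155] xdir [0.57799155 0.8160428 ]
fl 347 0.0925 [ 0.468 -0.025  0.092]
fr 426 0.0854 [ 0.557 -0.089  0.085]
bl 412 0.0849 [0.536 0.069 0.085]
br 527 0.0931 [0.626 0.006 0.093]
le 288 0.0923 [0.473 0.042 0.092]
re 449 0.0932 [ 0.617 -0.06   0.093]
```

```bash
cat >> h.py <<'E'
from scipy.spatial.transform import Rotation as Ro
C=np.array([.5444,-.0086]); Y=np.array([-.8161,.5780]); X=np.array([.5780,.8161])
def tgt(bx,by,z): return np.r_[C+bx*X+by*Y,z]
def go(r,p,yawdeg):
    s=r.read_state(); R=Ro.from_rotvec(s["eef_rot"])
    T=Ro.from_euler("z",yawdeg,degrees=True)*Ro.from_rotvec([np.pi,0,0])
    print("t",round(s["t"],2),"pos",s["ee_pos"].round(4),"F",s["ft_force"].round(1),"w",round(s["gripper_width"],4))
    print("shift(tool now)",R.inv().apply(p-s["ee_pos"]).round(4),"turn",(R.inv()*T).as_rotvec().round(4), "shift after turn",T.inv().apply(p-s["ee_pos"]).round(4))
E
python3 - <<'E'
from cell import r
from h import *
go(r,tgt(0,0,.32),-35.3)
E
```

```text
t 0.2 pos [ 0.2478 -0.5736  0.2918] F [-0.2 -0.2 -0.3] w 0.087
shift(tool now) [-0.401  -0.4963 -0.0279] turn [-2.000e-04  8.000e-04 -5.468e-01] shift after turn [-0.0844 -0.6325 -0.0282]
```

Request:
apply_moves(
  targets=[
    [[-0.033,-0.041,-0.0023],[0,0,0],255],
    [[-0.033,-0.041,-0.0023],[0,0,0],255],
    [[-0.033,-0.041,-0.0023],[0,0,0],255],
    [[-0.033,-0.041,-0.0023],[0,0,0],255],
    [[-0.033,-0.041,-0.0023],[0,0,0],255],
    [[-0.033,-0.041,-0.0023],[0,0,0],255],
    [[-0.033,-0.041,-0.0023],[0,0,0],255],
    [[-0.033,-0.041,-0.0023],[0,0,0],255],
    [[-0.033,-0.041,-0.0023],[0,0,0],255],
    [[-0.033,-0.041,-0.0023],[0,0,0],255],
    [[-0.033,-0.041,-0.0023],[0,0,0],255],
    [[-0.033,-0.041,-0.0023],[0,0,0],255],
    [[0,0,0],[0,0,-0.137],255],
    [[0,0,0],[0,0,-0.137],255],
    [[0,0,0],[0,0,-0.137],255],
    [[0,0,0],[0,0,-0.137],255],
  ],
  grip_force=20,
)

```text
t: 2.2
ee_pos: [0.55, 0.0045, 0.3179]
eef_rot: [-3.0, 0.928, 0.004]
ft_force: [0.9, -0.5, 0.0]
gripper_width: 0.0008
```

Run:
```python
from cell import r,imaging
from h import *
go(r,tgt(-.057,.05,.20),-35.3)
st=r.read_state(); s=imaging.snapshot("wrist"); cv2.imwrite("pics/w1.png",s["img"][:,:,::-1])
A=s["tool_from_camera"]; R=Ro.from_rotvec(st["eef_rot"]).as_matrix()
Rwc=R@A[:3,:3]; twc=R@A[:3,3]+st["ee_pos"]
s["R"]=Rwc.T; s["t"]=-Rwc.T@twc
hsv=cv2.cvtColor(s["img"],cv2.COLOR_RGB2HSV); m=cv2.inRange(hsv,(20,120,90),(35,255,255))
cv2.imwrite("pics/w1m.png",m)
ys,xs=np.nonzero(m); P,d=pts(s,np.c_[xs,ys]); P=P[(d>0)&(P[:,2]>.07)&(P[:,2]<.11)]
rc=cv2.minAreaRect((P[:,:2]*1000).astype(np.float32)); print(rc,len(P))
```

```text
t 2.2 pos [0.55   0.0045 0.3179] F [ 0.9 -0.5  0. ] w 0.0008
shift(tool now) [-0.0478  0.0702  0.1181] turn [-0.0001  0.0028  0.0162] shift after turn [-0.047   0.0709  0.1179]
((556.1035766601562, 10.668037414550781), (96.95809936523438, 199.51817321777344), 54.68110275268555) 6934
```

View pics/w1.png

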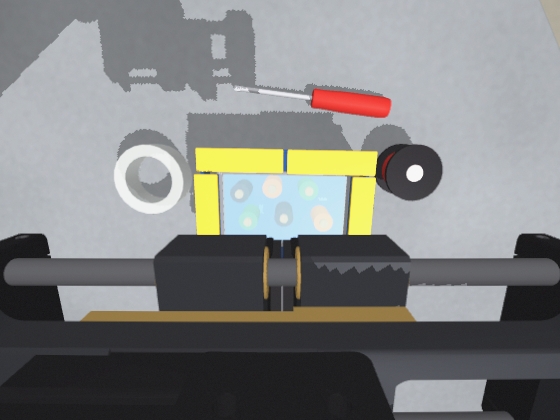

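Request:
apply_moves(
  targets=[
    [[0,0,0],[0,0.003,0.016],255],
    [[-0.0157,0.0236,0.03],[0,0,0],255],
    [[-0.0157,0.0236,0.03],[0,0,0],255],
    [[-0.0157,0.0236,0.03],[0,0,0],255],
    [[0,0,0.025],[0,0,0],255],
    [[0,0,0],[0,0,0],255],
  ],
)

```text
t: 3.0
ee_pos: [0.4682, -0.027, 0.1999]
eef_rot: [-2.986, 0.975, -0.003]
ft_force: [0.9, 0.7, 0.9]
gripper_width: 0.0003
```

Run:
```python
from cell import r
from h import *
go(r,tgt(-.057,.05,.170),-35.3)
```

```text
t 3.0 pos [ 0.4682 -0.027   0.1999] F [0.9 0.7 0.9] w 0.0003
shift(tool now) [ 0.0015 -0.0021  0.0299] turn [-0.0009 -0.0019 -0.015 ] shift after turn [ 0.0016 -0.0021  0.0299]
```

Request:
apply_moves(
  targets=[
    [[0.0015,-0.002,0.015],[0,0,-0.015],255],
    [[0,0,0.015],[0,0,0],255],
    [[0,0,0.004],[0,0,0],255],
    [[0,0,0.004],[0,0,0],255],
    [[0,0,0.003],[0,0,0],255],
  ],
)

```text
t: 3.62
ee_pos: [0.473, -0.0257, 0.1591]
eef_rot: [-2.992, 0.954, -0.008]
ft_force: [-0.4, -0.0, -0.5]
gripper_width: 0.0004
```

Run:
```python
from cell import r
from h import *
go(r,tgt(-.057,.05,.160),-35.3)
```

```text
t 3.62 pos [ 0.473  -0.0257  0.1591] F [-0.4 -0.  -0.5] w 0.0004
shift(tool now) [-0.0016  0.0017 -0.0009] turn [-0.0027 -0.0046 -0.0012] shift after turn [-0.0016  0.0017 -0.0009]
```

Request:
apply_moves(
  targets=[
    [[0,0,0.003],[0,0,0],255],
    [[0,0,0.002],[0,0,0],255],
  ],
)

```text
t: 3.88
ee_pos: [0.4733, -0.0257, 0.155]
eef_rot: [-2.992, 0.954, -0.009]
ft_force: [-12.3, 0.2, 27.1]
gripper_width: 0.0005
```

Request:
apply_moves(
  targets=[
    [[0,0,-0.02],[0,0,0],255],
    [[0,0,-0.03],[0,0,0],255],
    [[0,0,-0.03],[0,0,0],255],
    [[0,0,0],[0,0,0],255],
  ],
)

```text
t: 4.38
ee_pos: [0.4732, -0.0255, 0.2373]
eef_rot: [-2.992, 0.954, -0.01]
ft_force: [0.7, 0.1, -0.2]
gripper_width: 0.0004
```

```bash
cat > chk.py <<'E'
import sys
from cell import r,imaging
from h import *
# full yellow mask per section from given camera; heights by depth
def chk(n):
    s=imaging.snapshot(n); im=s["img"][:,:,::-1].copy()
    cv2.imwrite(f"pics/{n}_{sys.argv[1]}.png",im)
    hsv=cv2.cvtColor(im,cv2.COLOR_BGR2HSV); m=cv2.inRange(hsv,(20,120,60),(35,255,255))
    ys,xs=np.nonzero(m); P,d=pts(s,np.c_[xs,ys]); 
    q=P[:,:2]-C; bx=q@X; by=q@Y; ok=(d>0)&(P[:,2]>.07)&(P[:,2]<.11)&(abs(bx)<.1)&(abs(by)<.13)
    P,bx,by=P[ok],bx[ok],by[ok]
    rc=cv2.minAreaRect((P[:,:2]*1000).astype(np.float32)); print(n,np.round(rc[0],1),np.round(rc[1],1),round(rc[2],2))
    for nm,mm in dict(fl=(bx<-.047)&(by>.01),fr=(bx<-.047)&(by<-.01),bl=(bx>.047)&(by>.01),br=(bx>.047)&(by<-.01),le=(by>.077)&(abs(bx)<.037),re=(by<-.077)&(abs(bx)<.037)).items():
        mm=mm&(P[:,2]>.081); print(nm,mm.sum(),np.round(np.median(P[mm,2]),4) if mm.sum() else "-",end="; ")
    print()
if __name__=="__main__":
    chk("top"); chk("scene")
E
python3 chk.py 1
python3 - <<'E'
from cell import r
from h import *
go(r,tgt(.057,-.05,.20),-35.3)
E
```

```text
top [557.4  11.8] [ 91.1 199.9] 55.15
fl 0 -; fr 0 -; bl 446 0.0855; br 421 0.0933; le 339 0.0932; re 126 0.0929; 
scene [544.7  -8.7] [140.9 201.5] 55.19
fl 344 0.0848; fr 430 0.0854; bl 409 0.0847; br 525 0.093; le 286 0.0925; re 446 0.0933; 
t 4.47 pos [ 0.4721 -0.0256  0.2351] F [-0.5 -0.1 -0.1] w 0.0006
shift(tool now) [ 0.099  -0.1127  0.0355] turn [-0.0014 -0.0025 -0.0013] shift after turn [ 0.0993 -0.1126  0.0351]
```

Request:
apply_moves(
  targets=[
    [[0.033,-0.0375,0],[0,0,0],255],
    [[0.033,-0.0375,0],[0,0,0],255],
    [[0.033,-0.0375,0],[0,0,0],255],
    [[0,0,0.02],[0,0,0],255],
    [[0,0,0.02],[0,0,0],255],
    [[0,0,0],[0,0,0],255],
  ],
)

```text
t: 5.22
ee_pos: [0.618, 0.0082, 0.1852]
eef_rot: [2.988, -0.957, -0.011]
ft_force: [0.2, 0.3, -0.2]
gripper_width: 0.0002
```

Run:
```python
from cell import r
from h import *
go(r,tgt(.057,-.05,.170),-34.9)
```

```text
t 5.22 pos [0.618  0.0082 0.1852] F [ 0.2  0.3 -0.2] w 0.0002
shift(tool now) [-0.0003 -0.0008  0.0152] turn [ 0.006   0.0054 -0.0106] shift after turn [-0.0003 -0.0007  0.0152]
```

Request:
apply_moves(
  targets=[
    [[0,-0.001,0.015],[0.006,0.005,-0.01],255],
    [[0,0,0.004],[0,0,0],255],
    [[0,0,0.004],[0,0,0],255],
    [[0,0,0.003],[0,0,0],255],
    [[0,0,0.002],[0,0,0],255],
  ],
)

```text
t: 5.85
ee_pos: [0.6183, 0.0083, 0.1589]
eef_rot: [2.996, -0.943, 0.007]
ft_force: [-0.3, 0.4, -0.0]
gripper_width: 0.0004
```

Request:
apply_moves(
  targets=[
    [[0,0,0.002],[0,0,0],255],
    [[0,0,0],[0,0,0],255],
  ],
)

```text
t: 6.1
ee_pos: [0.6184, 0.0082, 0.1569]
eef_rot: [2.997, -0.944, 0.008]
ft_force: [-1.1, -0.0, 0.3]
gripper_width: 0.0004
```

Request:
apply_moves(
  targets=[
    [[0,0,-0.03],[0,0,0],255],
    [[0,0,-0.05],[0,0,0],255],
    [[0,0,0],[0,0,-0.175],255],
    [[0,0,0],[0,0,-0.175],255],
    [[0,0,0],[0,0,-0.175],255],
    [[0,0,0],[0,0,-0.175],255],
    [[0,0,0],[0,0,-0.175],255],
    [[0,0,0],[0,0,-0.175],255],
    [[0,0,0],[0,0,-0.175],255],
    [[0,0,0],[0,0,-0.175],255],
    [[0,0,0],[0,0,-0.175],255],
    [[0,0,0],[0,0,0],255],
  ],
)

```text
t: 7.6
ee_pos: [0.6185, 0.0077, 0.24]
eef_rot: [2.743, 1.523, 0.007]
ft_force: [1.1, 0.2, 0.1]
gripper_width: 0.0007
```

```bash
python3 chk.py 2
python3 - <<'E'
from cell import r
from h import *
go(r,tgt(0,-.087,.20),55.2)
E
```

```text
top [533.3  -0.7] [138.7 175.2] 54.86
fl 472 0.0856; fr 76 0.0855; bl 440 0.0855; br 199 0.0857; le 424 0.0933; re 0 -; 
scene [552.1 -14.8] [141.6 182.8] 56.1
fl 27 0.0848; fr 428 0.0854; bl 139 0.0848; br 508 0.0854; le 0 -; re 447 0.0933; 
t 7.7 pos [0.6185 0.0078 0.2401] F [ 0.9 -0.8 -0.2] w 0.0005
shift(tool now) [-0.0582  0.0325  0.0402] turn [ 0.0064 -0.002   0.0472] shift after turn [-0.0566  0.0355  0.0401]
```

Request:
apply_moves(
  targets=[
    [[0,0,0],[0.006,-0.002,0.047],255],
    [[-0.0283,0.0178,0],[0,0,0],255],
    [[-0.0283,0.0178,0.01],[0,0,0],255],
    [[0,0,0.025],[0,0,0],255],
    [[0,0,0.02],[0,0,0],255],
    [[0,0,0],[0,0,0],255],
  ],
)

```text
t: 8.45
ee_pos: [0.6154, -0.0602, 0.1842]
eef_rot: [2.797, 1.427, 0.002]
ft_force: [0.3, -0.3, -0.6]
gripper_width: 0.0004
```

Run:
```python
from cell import r
from h import *
go(r,tgt(0,-.087,.170),55.2)
```

```text
t 8.45 pos [ 0.6154 -0.0602  0.1842] F [ 0.3 -0.3 -0.6] w 0.0004
shift(tool now) [ 0.001  -0.0008  0.0142] turn [ 0.0021 -0.0002 -0.0197] shift after turn [ 0.0011 -0.0007  0.0142]
```

Request:
apply_moves(
  targets=[
    [[0.001,-0.001,0.014],[0.002,0,-0.02],255],
    [[0,0,0.004],[0,0,0],255],
    [[0,0,0.004],[0,0,0],255],
    [[0,0,0.003],[0,0,0],255],
    [[0,0,0.002],[0,0,0],255],
    [[0,0,0.0015],[0,0,0],255],
  ],
)

```text
t: 9.2
ee_pos: [0.6166, -0.0572, 0.1571]
eef_rot: [2.781, 1.457, 0.005]
ft_force: [-0.1, -0.2, -0.2]
gripper_width: 0.0004
```

Request:
apply_moves(
  targets=[
    [[0,0,-0.02],[0,0,0],255],
    [[0,0,-0.03],[0,0,0],255],
    [[0,-0.058,0],[0,0,0],255],
    [[0,-0.058,0],[0,0,0],255],
    [[0,-0.058,0],[0,0,0],255],
    [[0,0,0],[0,0,0],255],
  ],
)

```text
t: 9.95
ee_pos: [0.4717, 0.0465, 0.2146]
eef_rot: [2.776, 1.456, 0.014]
ft_force: [1.5, -0.6, 0.5]
gripper_width: 0.0004
```

```bash
python3 chk.py 3
python3 - <<'E'
from cell import r
from h import *
go(r,tgt(0,.087,.170),55.2)
E
```

```text
top [599.6 -47.6] [142.2  66.5] 51.74
fl 0 -; fr 304 0.0856; bl 0 -; br 202 0.0857; le 0 -; re 295 0.0858; 
scene [545.1  -9. ] [141.2 200.6] 54.71
fl 341 0.0848; fr 427 0.0854; bl 410 0.0848; br 510 0.0855; le 292 0.0923; re 432 0.0858; 
t 10.05 pos [0.4745 0.044  0.2149] F [-0.3 -0.6  0.1] w 0.0005
shift(tool now) [-0.0028 -0.0001  0.0448] turn [ 0.0106 -0.0069 -0.0013] shift after turn [-0.0025  0.0004  0.0449]
```

Request:
apply_moves(
  targets=[
    [[-0.0025,0,0.025],[0.01,-0.007,0],255],
    [[0,0,0.018],[0,0,0],255],
    [[0,0,0],[0,0,0],255],
    [[0,0,0.004],[0,0,0],255],
    [[0,0,0.004],[0,0,0],255],
    [[0,0,0.003],[0,0,0],255],
    [[0,0,0.002],[0,0,0],255],
  ],
)

```text
t: 10.92
ee_pos: [0.4777, 0.0405, 0.1606]
eef_rot: [2.787, 1.448, 0.007]
ft_force: [-3.1, -0.6, 4.7]
gripper_width: 0.0003
```

Request:
apply_moves(
  targets=[
    [[0,0,0.003],[0,0,0],255],
    [[0,0,0.0015],[0,0,0],255],
  ],
)

```text
t: 11.18
ee_pos: [0.4779, 0.0406, 0.1562]
eef_rot: [2.786, 1.448, 0.008]
ft_force: [-0.6, 0.0, -0.5]
gripper_width: 0.0005
```

Retract and move clear, then check.

Request:
apply_moves(
  targets=[
    [[0,0,-0.02],[0,0,0],255],
    [[0,0,-0.04],[0,0,0],255],
    [[0,0,-0.05],[0,0,0],255],
    [[-0.05,0.03,-0.02],[0,0,0],255],
    [[-0.05,0.03,-0.02],[0,0,0],255],
    [[-0.05,0.03,0],[0,0,0],255],
    [[-0.05,0.03,0],[0,0,0],255],
    [[-0.05,0.02,0],[0,0,0],255],
    [[-0.05,0.02,0],[0,0,0],255],
    [[-0.05,0.02,0],[0,0,0],255],
    [[0,0,0],[0,0,0],255],
  ],
)

```text
t: 12.55
ee_pos: [0.4253, -0.3583, 0.3273]
eef_rot: [2.767, 1.456, 0.024]
ft_force: [0.1, 0.3, 0.3]
gripper_width: 0.0007
```

```bash
python3 chk.py 4
python3 - <<'E'
import cv2
im=cv2.imread("pics/top_4.png")[150:320,230:400]; i2=cv2.imread("pics/scene_4.png")[140:320,180:340]
cv2.imwrite("pics/c4.png",cv2.hconcat([cv2.resize(im,(400,400)),cv2.resize(i2,(356,400))]))
a=cv2.imread("pics/top0.png");b=cv2.imread("pics/top_4.png")
cv2.imwrite("pics/d4.png",cv2.absdiff(a,b)*3)
E
```

```text
top [543.1  -7.5] [139.9 200. ] 54.77
fl 468 0.0856; fr 437 0.0855; bl 441 0.0855; br 417 0.0856; le 423 0.0856; re 337 0.0854; 
scene [545.1  -8.2] [140.1 200.4] 54.46
fl 343 0.0849; fr 433 0.0855; bl 402 0.0846; br 514 0.0853; le 281 0.0848; re 435 0.0859;
```

View pics/c4.png

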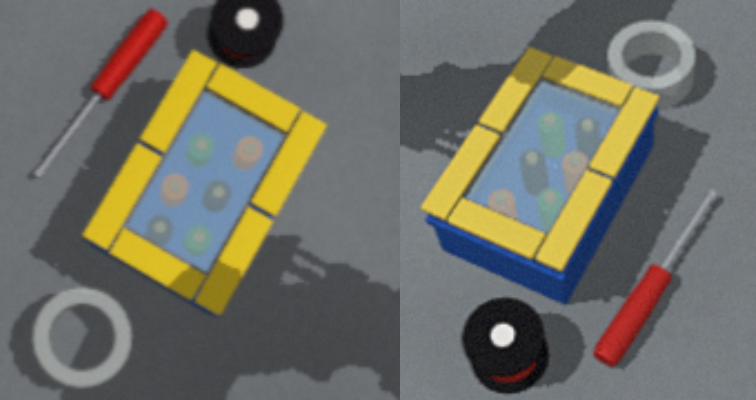

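View pics/d4.png

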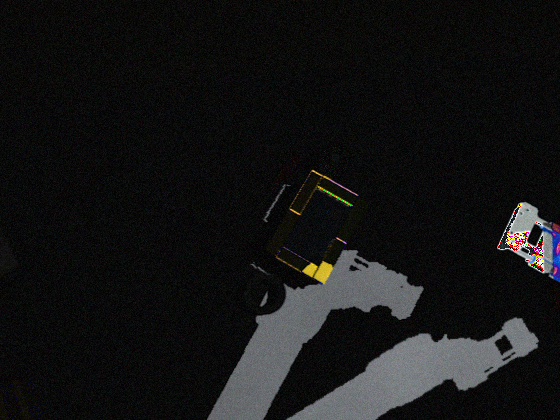

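The pictures show all six rim sections level with no red band. In the top view the box runs from about (265,170) to (365,285). The difference picture has no outline at the spool or screwdriver, and only the arm's shadow around the tape at (265,293). The arm is clear of everything.

```bash
python3 -c "
from cell import workorder; print(workorder.sign_off())"
```

```text
the job is handed in; nothing more can be done
None
```

All six rim sections are shut and the job is handed in, with the arm well clear after about 12.6 s. Four sections were loose: one on each long side and both short ends. I pressed each once with closed fingertips on its yellow top face.

**Shut check:** depth readings from both the top and scene cameras put all six tops at 85–86 mm. No red band shows in either view.

**Box position:** its measured centre stayed within about 1.5 mm and its angle within about 0.3° of the start, which is about the accuracy of the cameras. One reading midway differed by 0.5°, but later ones did not.

**Bystanders:** comparing the top picture before and after shows no movement of the spool or screwdriver. The tape had the arm's shadow over it, but it shows no visible shift.

**Imperfections:**
- The first press bottomed out at about 27 N, with 12 N sideways. I took smaller steps after that.
- On the last press, at the +y end, the fingertips landed about 4 mm nearer the window than intended. I calculate they stayed within 1 mm of the rim's inner edge. The window lies 7 mm below a shut rim, so it was not pressed.

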